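# Clamp a seed vial in the reader's holder with the inner knob

### The job

Stand the green-capped vial upright in the bay of the vial holder, between the orange jaw pad and the V-block, and let go of it. Then turn only the small inner knob of the concentric pair clockwise until the jaw has pushed the vial into the V and grips it snugly, without overtightening, and let go. The large black outer ring under it is already calibrated and must not be turned or dragged along; do not push the jaw itself, and leave the red and blue vials and the beaker where they are.

Things in the scene. Friction and masses are not known exactly. Their poses are not given: they have to be found in the camera images.
- holder: vial holder, fixed to the bench: aluminium base plate 100 (x) x 245 (y) mm, 16 mm high. Origin: centre of its underside, on the bench. At y = -65 mm a grey tower (64 x 60 mm, top 44 mm above the bench) carries the two concentric knobs on a vertical axis; toward +y follow the jaw, which slides along y, and the V-block. Place and yaw differ each time.
- vial_green_center (a point): the green-capped seed vial to be clamped: 69 mm tall, body 21 mm in diameter, cap 22.4 mm over the top 15 mm, 40 g, standing loose on the bench. The point is its centre, 34.5 mm above its underside; z is its axis. Grasp it by its upper half, and in the bay across the holder's x axis, since jaw and V-block stand 20 mm high there.
- vial_green: the green-capped vial itself; origin at the centre of its underside
- vial_red_center (a point): centre of the red-capped vial (same size, loose), a bystander. The three vials swap places from start to start, about 100 mm apart.
- vial_blue_center (a point): centre of the blue-capped vial (same size, loose), a bystander
- beaker: clear 100 ml beaker, 70 mm wide, 81 mm tall, loose, a bystander behind the holder; origin at the centre of its underside
- seat (a point): on top of the base plate (16 mm above the bench), mid-range place of the axis of a vial seated in the V-block. The V-block is adjustable: it stands up to 4 mm to either side of this along y. Its V (90 degrees, steel, 20 mm high, 35 mm wide at its mouth) opens toward the holder's -y. Axes as the holder's. Set the vial down about 6 mm to the -y side of this; the jaw pushes it home.
- jaw: jaw carriage with its orange sprung pad (32 mm wide in x, top 20 mm above the base plate, 20 N/mm), which faces +y. Origin on the base top, within 2 mm of the pad's face along y. The inner knob drives it through a rack, 8 mm toward the V per rad clockwise (seen from above); it stays where it is left. From its start it travels 14 to 21 mm until a vial in the V is gripped: just where must be felt.
- knob_grip (a point): on the vertical axis of both knobs, at the height to grip the inner knob: 22 mm above the top of the outer ring and 4 mm below the top of the inner knob. The inner knob is a round knurled aluminium cylinder with a red line on top, 20 mm in diameter, standing 26 mm above the ring.
- ring_mark (a point): orange line on the top face of the black ribbed outer ring, 21 mm from the knob axis. The ring is 44 mm in diameter, 12 mm high, its top 57 mm above the bench; its start angle differs. It turns easily (0.04 N m): fingertips that rub on its top while the inner knob is turned drag it along, so keep them a few mm above it.
- inner: the inner knob; origin on the axis at the level of the ring's top. Turning takes about 0.12 N m of friction (less reads at rest) plus 0.008 N m per N of force on the vial; 5 to 18 N on the vial (0.16 to 0.26 N m in all) is snug, 24 N too much. From the start it turns up to 3.7 rad clockwise (seen from above) and needs more than one grasp; it stays where it is left.

How it is judged (in metres and radians):
On the way, in this order (a step that is already met when the one before it is completed fails the run):
1. the green-capped vial stands upright on the base plate in the bay, within 14 mm of the seat, and is let go (horizontal distance between vial_green_center and seat below 0.014 m and z of vial_green_center in the frame of seat between 0.031 and 0.038 m and angle between vial_green_center's own z axis and vertical below 0.1 rad and contact force between the fingers and vial_green below 0.1 N), for 0.2 s.
2. the jaw grips the vial in the V with more than 4 N (contact force between jaw and vial_green above 4 N and horizontal distance between vial_green_center and seat below 0.009 m and z of vial_green_center in the frame of seat between 0.031 and 0.038 m and angle between vial_green_center's own z axis and vertical below 0.1 rad), for 0.2 s.
At the end, for the whole second after the job is handed in: the green-capped vial stands upright (within 0.1 rad) on the base plate, within 9 mm of the mid-range seat, at rest, and the jaw presses on it with 4 to 20 N (all of step 2 and contact force between jaw and vial_green below 20 N and linear speed of vial_green below 0.01 m/s); the robot touches nothing.
It fails at once if the outer ring is turned or dragged: its mark moves more than 3 mm (0.14 rad) (distance of ring_mark from where it was at the start of the episode above 0.003 m).
It fails at once if the vial is overtightened: jaw force above 24 N (contact force between jaw and vial_green above 24 N).
It fails at once if the robot pushes the jaw itself with more than 4 N (contact force between jaw and the fingers above 4 N or contact force between jaw and the arm above 4 N).
It fails at once if the red vial, the blue vial or the beaker is moved more than 15 mm (distance of any of vial_red_center, vial_blue_center, beaker from where it was at the start of the episode above 0.015 m).
It also fails if it takes over 72 s, if anything falls off the work surface, if the arm or the gripper's body presses on something with over 40 N, if the wrist force passes 120 N, or if a joint passes its speed limit or range.

### The arm

A 6-joint arm with a two-finger parallel gripper is mounted at the origin on a cart in front of the work surface, level with it; the furniture and walls round the work are solid. World frame = base frame: x ahead of the robot, y to its left, z up, the work surface at z = 0. Lengths are in mm, angles in rad, forces in N, time in s.
With the tool pointing down it reaches from about 250 to 775 mm from the base axis. Payload 4 kg.
Tool frame: the origin (TCP) lies between the finger pads; the fingertips stand 11 mm ahead of it and the grasp point (between the pads) lies 8 mm behind it; z points along the fingers, y is the line along which they close (so a half turn about z gives the same grasp; the last joint's range is limited). The gripper opens to 94 mm and grips with 3 to 60 N. Pads are 16 mm wide; open, the fingers measure 119 mm over their backs; the gripper's body (75 mm by 177 mm) begins 78 mm behind the grasp point.
Start: joints at [-1.234, 0.087, 1.371, -0, 1.684, -0.103], TCP at [234.167, -497.68, 216.506] pointing down, gripper open.
Joint ranges: [-3.1, 3.1], [-0.76, 2.03], [0.27, 2.55], [-1.08, 4.22], [0.17, 2.65], [-2.57, 2.57]. Speed limits (rad/s): [2.79, 2.79, 3.14, 3.14, 3.14, 3.14].

### API

Orientations are given as a 3x3 rotation matrix whose columns are the frame's x, y, z axes.
In Python, from rig import bot gives the robot as it stands. Calls block until the motion is done:
- bot.move_ptp(position, orientation): joint-space move of the TCP to a pose.
- bot.move_straight(position, max_speed=150, frame=None): straight line of the TCP; frame=None keeps the orientation; max_speed is the mean speed in mm/s.
- bot.movej(angles): joint-space move.
- bot.let_go() and bot.clamp(force=None): open the fingers fully, or close them until they stop; force is the grip in N (None keeps the last).
- bot.sleep(seconds).
- bot.inverse_kinematics(position, orientation): joint angles nearest the present ones, or None.
- bot.capture(name): name is "side" or "top" or "wrist"; returns a dict with "color" (384x512x3 uint8, red, green, blue), "vfov" (degrees; the focal length in pixels is half the picture's height over the tangent of half this angle, whatever the lens; pixels are square), "cx", "cy" (the principal point, pixels), "world_from_camera" (4x4, takes a point from camera to world coordinates). Camera axes: x right, y up, looking along -z (the intrinsics and any distortion apply to the point x, -y, -z); pixel columns grow to the right and rows downward; lengths in mm; the calibration is good to about 2 mm. A picture is of the moment at which its call begins. There is no depth.
A pose or a line that the arm cannot do raises bot.PlanningError and nothing moves.
- bot.sign_off(): hands the job in; it is judged then, once.
Readings, each from a call of its own:
- bot.current_t(): time.
- bot.current_qpos(): joint angles.
- bot.current_joint_vel(): joint speeds.
- bot.current_tau(): joint torques, N m.
- bot.current_position(): TCP position.
- bot.current_eef_rot(): TCP orientation.
- bot.current_ft_force(): force on the tool from outside, world axes, zero at the start.
- bot.current_ft_torque(): the same for the moment, N m.
- bot.current_width(): finger opening in mm.
- bot.current_finger_force(): force on a finger pad.
Only numpy, scipy, OpenCV 4.12 (cv2) and the standard library are available. Lean on these libraries where they do the work, as an engineer would, in place of code of your own. Each camera call takes 0.05 s, during which the arm holds its last target. There are 200 camera calls.

## Working session

There is one attempt and no reset: what is moved stays moved. The work goes in short steps, each a Python script; the robot and the scene stay as the last script left them, time stands still between calls to the robot, and variables do not carry over. Pictures are saved under pics/ and viewed, at most 10 in all, crops included, and the job is handed in when it is done.

```bash
ls; mkdir -p pics; python3 - <<'E'
from rig import bot
import cv2,numpy as np
for n in("top","side"):
    c=bot.capture(n); cv2.imwrite(f"pics/{n}0.png",c["color"][...,::-1])
    print(n,{k:v for k,v in c.items() if k!="color"})
a=cv2.imread("pics/top0.png");b=cv2.imread("pics/side0.png")
E
```

```text
pics
top {'vfov': 42.28365774938281, 'cx': 250.84561869655883, 'cy': 195.82962100700385, 'world_from_camera': array([[ 1.55473682e-03,  9.90488540e-01, -1.37586462e-01,
         4.19518144e+02],
       [-9.99682386e-01,  5.00028484e-03,  2.47006991e-02,
        -7.31670131e+01],
       [ 2.51537309e-02,  1.37504360e-01,  9.90181721e-01,
         1.32393932e+03],
       [ 0.00000000e+00,  0.00000000e+00,  0.00000000e+00,
         1.00000000e+00]])}
side {'vfov': 48.04724690342511, 'cx': 259.9996105576639, 'cy': 188.6565626286151, 'world_from_camera': array([[ 9.98868591e-01,  1.16429203e-03, -4.75413820e-02,
         5.52810948e+02],
       [-4.35057114e-02,  4.26072018e-01, -9.03642567e-01,
        -1.00110913e+03],
       [ 1.92039487e-02,  9.04688499e-01,  4.25640610e-01,
         5.26069418e+02],
       [ 0.00000000e+00,  0.00000000e+00,  0.00000000e+00,
         1.00000000e+00]])}
```

View pics/top0.png

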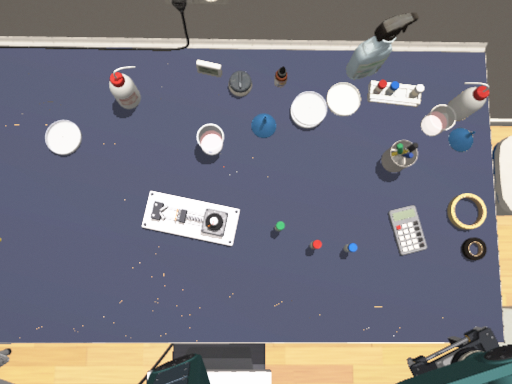

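View pics/side0.png

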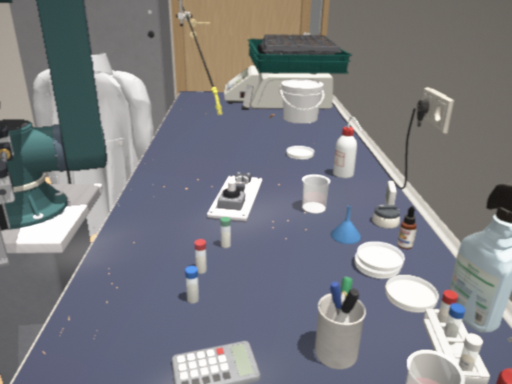

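The top view shows the green cap at (280,226), red (316,245), blue (352,248), the holder around (191,218) with knobs at (213,222) and V-block at the left end (158,211), and the beaker at (210,139).

```bash
cat > h.py <<'E'
from rig import bot
import cv2,numpy as np
def ray(c,u,v):
    f=c["color"].shape[0]/2/np.tan(np.radians(c["vfov"])/2)
    M=c["world_from_camera"]
    d=M[:3,:3]@np.array([(u-c["cx"])/f,-(v-c["cy"])/f,-1.]); return M[:3,3],d
def onz(c,u,v,z):
    o,d=ray(c,u,v); return o+d*(z-o[2])/d[2]
def proj(c,p):
    f=c["color"].shape[0]/2/np.tan(np.radians(c["vfov"])/2)
    M=c["world_from_camera"]; q=M[:3,:3].T@(np.array(p)-M[:3,3])
    return np.array([c["cx"]+f*q[0]/-q[2],c["cy"]+f*q[1]/q[2]])
def down(th):  # tool z down, tool y (closing line) at world angle th
    y=np.array([np.cos(th),np.sin(th),0]);z=np.array([0,0,-1.]);return np.c_[np.cross(y,z),y,z]
def shot(name,fn,box=None,s=1):
    c=bot.capture(name);im=c["color"]
    if box: im=im[box[1]:box[3],box[0]:box[2]]
    cv2.imwrite("pics/"+fn,cv2.resize(np.ascontiguousarray(im[...,::-1]),None,fx=s,fy=s,interpolation=cv2.INTER_CUBIC)); return c
def blob(c,lo,hi,box=None):
    m=cv2.inRange(cv2.cvtColor(c["color"],cv2.COLOR_RGB2HSV),lo,hi)
    if box: k=np.zeros_like(m);k[box[1]:box[3],box[0]:box[2]]=1;m*=k
    n,l,s,ce=cv2.connectedComponentsWithStats(m)
    i=1+np.argmax(s[1:,4]); return ce[i],s[i],(l==i).astype(np.uint8)
E
python3 - <<'E'
from h import *
c=bot.capture("top")
g=blob(c,(45,90,40),(80,255,255),(260,210,300,245));print(g[:2],onz(c,*g[0],69))
r=blob(c,(0,120,60),(8,255,255),(300,230,330,260));print(onz(c,*r[0],69))
b=blob(c,(100,180,100),(118,255,255),(340,238,365,260));print(b[1],onz(c,*b[0],69))
h=blob(c,(0,0,150),(180,60,255),(130,180,250,255))
ct=max(cv2.findContours(h[2],0,2)[0],key=cv2.contourArea)
R=cv2.minAreaRect(ct);P=np.array([onz(c,*p,16) for p in cv2.boxPoints(R)]);print(P,np.linalg.norm(np.diff(P,axis=0),axis=1),P.mean(0))
print(onz(c,213.5,221.5,83))
s=bot.capture("side");g=blob(s,(45,90,40),(80,255,255),(210,210,240,240));print(g[1],onz(s,*g[0],62))
shot("top","holder.png",(130,180,300,260),4.5)
E
```

```text
(array([280.12307692, 225.12307692]), array([276, 221,   9,   9,  65], dtype=int32)) [ 519.27691441 -178.84947404   69.        ]
[ 472.18641458 -270.83451207   69.        ]
[349 246   1   2   2] [ 465.74673604 -353.03080456   69.        ]
[[517.37316553 183.34036677  16.        ]
 [617.47334667 165.82170957  16.        ]
 [567.50397303 -77.87635482  16.        ]
 [468.00700498 -57.74098854  16.        ]] [101.62160014 248.76833579 101.51393809] [542.58937255  53.38618325  16.        ]
[526.64737428 -10.77791804  83.        ]
[222 218   5   3   7] [ 518.4537582  -171.91217792   62.        ]
```

View pics/holder.png

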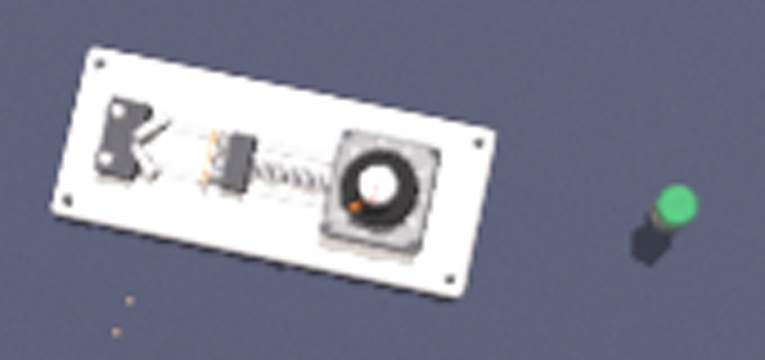

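The crop shows the V opening toward the right (V apex near full-image pixel (160,212)), pad at about (177,215), knob at (214,221), orange ring mark at (209,226). Holder yaw is about -0.2. I'll look closer with the wrist camera.

```bash
python3 - <<'E'
from h import *
print(bot.current_eef_rot().round(2))
for th in(-.2,np.pi-.2):
  for p in([518.5,-178,150],[560,105,230],[528,-10,230]):
    print(th,p,bot.inverse_kinematics(p,down(th)))
bot.move_ptp([540,60,260],down(-.2) if bot.inverse_kinematics([540,60,260],down(-.2)) is not None else down(np.pi-.2))
c=shot("wrist","w1.png");print(c["world_from_camera"],bot.current_t())
np.save("w1.npy",c,allow_pickle=True)
E
```

```text
[[ 0.9   0.43 -0.  ]
 [ 0.43 -0.9   0.  ]
 [ 0.   -0.   -1.  ]]
-0.2 [518.5, -178, 150] [-4.34122554e-01  1.05584033e-01  1.48278051e+00 -4.44089210e-16
  1.55322811e+00 -2.34122554e-01]
-0.2 [560, 105, 230] [ 8.58435342e-02  1.29264636e-01  1.29808948e+00 -4.44089210e-16
  1.71423854e+00  2.85843534e-01]
-0.2 [528, -10, 230] [-1.26321140e-01  3.60744566e-02  1.39806582e+00 -4.44089210e-16
  1.70745238e+00  7.36788600e-02]
2.941592653589793 [518.5, -178, 150] None
2.941592653589793 [560, 105, 230] None
2.941592653589793 [528, -10, 230] None
[[ 9.79750742e-01  1.92571403e-01  5.48154876e-02  5.55356221e+02]
 [-2.00220984e-01  9.42042619e-01  2.69197439e-01  1.36982903e+02]
 [ 2.01203005e-04 -2.74721601e-01  9.61523791e-01  4.28393517e+02]
 [ 0.00000000e+00  0.00000000e+00  0.00000000e+00  1.00000000e+00]] 2.575
```

View pics/w1.png

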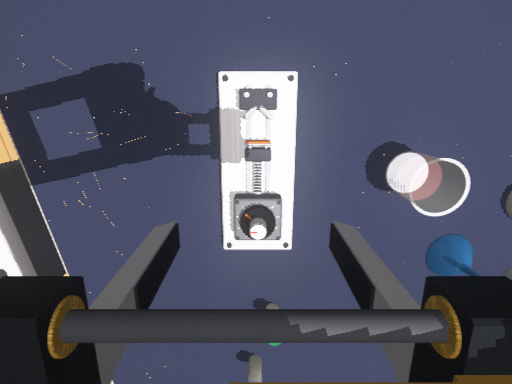

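```bash
python3 - <<'E'
from h import *
c=np.load("w1.npy",allow_pickle=True).item()
cv2.imwrite("pics/w1c.png",cv2.resize(np.ascontiguousarray(c["color"][65:255,205:315,::-1]),None,fx=5,fy=3.15*1,interpolation=cv2.INTER_CUBIC)) if 0 else cv2.imwrite("pics/w1c.png",cv2.resize(np.ascontiguousarray(c["color"][80:250,215:305,::-1]),None,fx=3.5,fy=3.5,interpolation=cv2.INTER_CUBIC))
h=blob(c,(0,0,200),(180,60,255),(205,60,310,260))
ct=max(cv2.findContours(h[2],0,2)[0],key=cv2.contourArea)
P=np.array([onz(c,*p,16) for p in cv2.approxPolyDP(cv2.convexHull(ct),6,True)[:,0]]);print(P)
o=blob(c,(5,120,120),(20,255,255),(235,130,280,155));print(o[:2],onz(c,*o[0],36))
E
```

```text
[[612.56115718 162.68525505  16.        ]
 [567.36407336 -72.6894247   16.        ]
 [471.62333886 -54.7421943   16.        ]
 [519.84715669 180.44202743  16.        ]]
(array([257.5, 141.5]), array([246, 141,  24,   2,  48], dtype=int32)) [550.03538818  89.05777828  36.        ]
```

View pics/w1c.png

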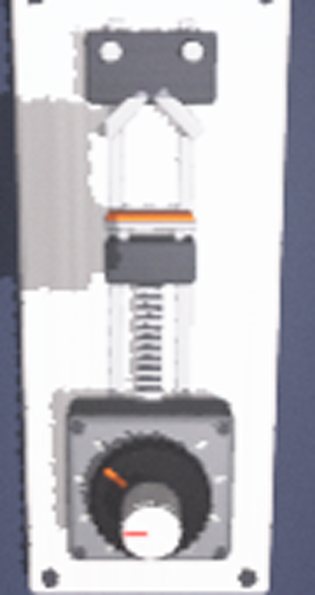

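The crop shows V-mouth tips near full-image row 118 and apex near row 108, x≈258. The pad's top edge is at row 141.5 and the knob top at (258,231).

```bash
python3 - <<'E'
from h import *
c=np.load("w1.npy",allow_pickle=True).item()
C=np.array([542.7,53.7,0]);yaw=-.198
R=np.array([[np.cos(yaw),-np.sin(yaw),0],[np.sin(yaw),np.cos(yaw),0],[0,0,1]])
for n,u,v,z in(("apex",258,108.3,36),("mouth",258.3,118,36),("pad",257.5,141,36),("knob",257.9,231.4,83),("ringmark",248,217,57)):
    p=onz(c,u,v,z);print(n,p.round(1),(R.T@(p-C)).round(1))
print("knob nominal",C+R@[0,-65,0])
bot.move_ptp([519,-178,190],down(-.2))
c=shot("wrist","w2.png")
g=blob(c,(45,90,40),(80,255,255));print(g[:2],onz(c,*g[0],69),proj(c,[519,-178,69]))
np.save("w2.npy",c,allow_pickle=True)
E
```

```text
apex [558.6 128.4  36. ] [ 0.9 76.4 36. ]
mouth [556.7 117.   36. ] [ 1.2 64.8 36. ]
pad [550.2  89.7  36. ] [ 0.2 36.7 36. ]
knob [530.  -10.4  83. ] [  0.2 -65.4  83. ]
ringmark [5.196e+02 4.000e-01 5.700e+01] [-12.1 -56.8  57. ]
knob nominal [529.9139279  -10.03002715   0.        ]
(array([254.87297921, 187.62124711]), array([244, 176,  23,  24, 433], dtype=int32)) [ 519.69420532 -177.91306646   69.        ] [254.18688255 187.84393166]
```

View pics/w2.png

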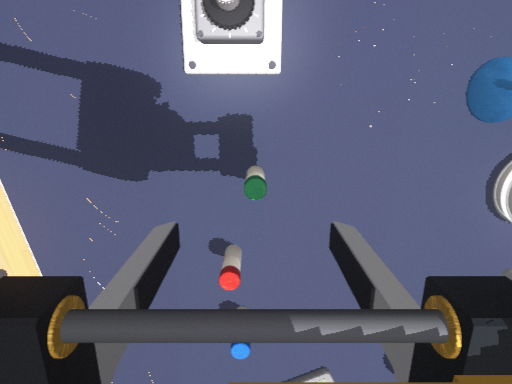

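Wrist view: the green cap is at (255,188), matching (519.7,-177.9), and the knob nominal and measured positions agree within 1 mm. Grasping now.

```bash
python3 - <<'E'
from h import *
C=np.array([542.7,53.7,0]);yaw=-.198
R=np.array([[np.cos(yaw),-np.sin(yaw),0],[np.sin(yaw),np.cos(yaw),0],[0,0,1]])
O=down(yaw)
bot.move_straight([519.5,-177.9,100],150,O)
bot.move_straight([519.5,-177.9,40],100)
bot.clamp(12);print("w",bot.current_width(),bot.current_finger_force())
bot.move_straight([519.5,-177.9,150],150)
p=C+R@[0.3,57.5,0]
bot.move_ptp([*p[:2],150],O)
print("w",bot.current_width())
bot.move_straight([*p[:2],64],100)
f0=bot.current_ft_force()[2];z=64
while z>52:
    z-=.7;bot.move_straight([*p[:2],z],20)
    f=bot.current_ft_force()[2]-f0
    if f>2.0 and z<60: break
print("z",z,f,bot.current_position(),bot.current_t())
E
```

```text
w 22.24056926360804 11.999962627887726
w 21.671495889498853
z 54.89999999999996 5.418421778488348 [554.68486861 110.09415233  55.83750566] 12.4667
```

```bash
python3 - <<'E'
from h import *
p=bot.current_position()
bot.let_go();bot.sleep(.3)
bot.move_straight([p[0],p[1],130],120)
C=np.array([542.7,53.7,0]);yaw=-.198
R=np.array([[np.cos(yaw),-np.sin(yaw),0],[np.sin(yaw),np.cos(yaw),0],[0,0,1]])
q=C+R@[0,-10,0]
bot.move_ptp([*q[:2],220],down(yaw))
c=shot("wrist","w3.png",(140,0,400,300),2)
g=blob(c,(45,90,40),(80,255,255));w=onz(c,*g[0],85);print(g[:2],w,R.T@(w-C),bot.current_t())
E
```

```text
(array([255.5479798, 116.3989899]), array([245, 106,  22,  22, 396], dtype=int32)) [554.13339446 108.79339447  85.        ] [ 0.37265269 56.26602663 85.        ] 15.2917
```

View pics/w3.png

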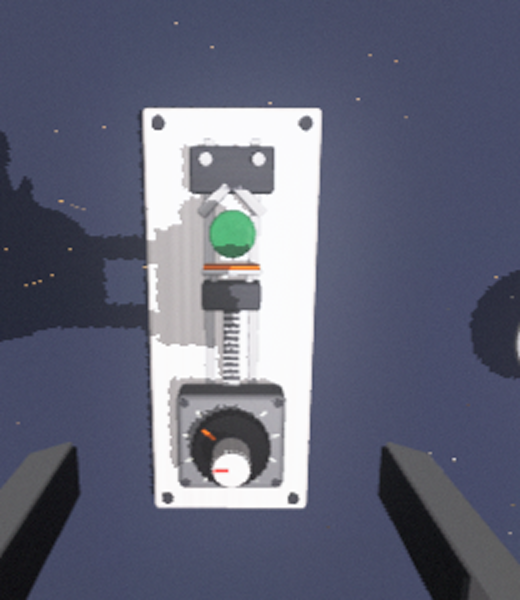

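Vial stands at holder y≈56, upright, between pad and V. Now grasping the inner knob with joint 6 near its lower end, so one grasp covers the travel.

```bash
python3 - <<'E'
from h import *
k=[529.9,-10.3]
q=np.array(bot.inverse_kinematics([*k,120],down(-.198)));q[5]=-2.2
bot.movej(q)
bot.move_straight([*k,72.5],80)
f0=bot.current_ft_force();t0=bot.current_ft_torque()
bot.clamp(35)
print("w",bot.current_width(),bot.current_finger_force(),(bot.current_ft_force()-f0).round(2),(bot.current_ft_torque()-t0).round(3),bot.current_position(),bot.current_t())
q=np.array(bot.current_qpos());print(q)
for i in range(8):
    q[5]+=.1 if i<5 else .03;bot.movej(q)
    print(q[5].round(3),bot.current_qpos()[5].round(3),(bot.current_ft_force()-f0).round(1),(bot.current_ft_torque()-t0).round(3),bot.current_tau()[5].round(3),round(bot.current_t(),2))
E
```

```text
w 19.09766673205876 34.999828934669495 [ 0.81  0.09 -0.48] [-0.19  -0.087  0.005] [530.01613064 -10.51631401  72.48557729] 19.2167
[-1.26549270e-01  1.17094972e-01  1.62917250e+00 -4.12519503e-04
  1.39502016e+00 -2.19999081e+00]
-2.1 -2.102 [0.6 0.1 0.3] [-0.068 -0.005 -0.125] -0.011 19.47
-2.0 -2.004 [ 1.  -0.3 -0.4] [-0.076 -0.056 -0.097] -0.023 19.72
-1.9 -1.904 [0.4 0.1 0.4] [ 0.015 -0.061 -0.119] -0.022 19.97
-1.8 -1.804 [-0.   0.4  0.2] [-0.03  -0.053 -0.053] -0.02 20.22
-1.7 -1.705 [0.6 0.5 0.8] [ 0.018 -0.058 -0.075] -0.019 20.47
-1.67 -1.673 [-0.3  1.3 -0.2] [ 0.094 -0.05   0.17 ] 0.095 20.72
-1.64 -1.642 [0.7 2.1 0.1] [0.176 0.028 0.075] 0.087 20.97
-1.61 -1.611 [-0.3  1.5  1.3] [ 0.203 -0.07   0.066] 0.084 21.22
```

```bash
python3 - <<'E'
from h import *
q=np.array(bot.current_qpos());q0=q.copy();
q=np.array(bot.inverse_kinematics([529.9,-10.3,72.5],bot.current_eef_rot()));q[5]=-1.61
for i in range(8):
    q[5]+=.1;bot.movej(q)
print(q[5],bot.current_width(),bot.current_t())
base=[];L=[]
while q[5]<.55:
    q[5]+=.02;bot.movej(q)
    t=bot.current_tau()[5];m=np.mean([bot.current_ft_torque()[2] for _ in range(5)])
    L.append((round(q[5],2),round(float(t),3),round(float(m),3)))
    if len(base)>=6 and t>np.median(base[-12:])+.045: break
    if len(L)>3: base.append(t)
print(*L,sep="\n");print(bot.current_qpos()[5],bot.current_t(),np.median(base))
E
```

```text
-0.8099999999999996 19.19473572260299 23.2167
(np.float64(-0.79), 0.115, 0.165)
(np.float64(-0.77), 0.089, 0.09)
(np.float64(-0.75), 0.089, 0.052)
(np.float64(-0.73), 0.087, 0.043)
(np.float64(-0.71), 0.084, 0.087)
(np.float64(-0.69), 0.085, 0.075)
(np.float64(-0.67), 0.085, 0.098)
(np.float64(-0.65), 0.085, 0.101)
(np.float64(-0.63), 0.085, 0.114)
(np.float64(-0.61), 0.085, 0.099)
(np.float64(-0.59), 0.085, 0.136)
(np.float64(-0.57), 0.085, 0.089)
(np.float64(-0.55), 0.085, 0.114)
(np.float64(-0.53), 0.085, 0.065)
(np.float64(-0.51), 0.085, 0.045)
(np.float64(-0.49), 0.085, 0.003)
(np.float64(-0.47), 0.085, 0.173)
(np.float64(-0.45), 0.085, 0.06)
(np.float64(-0.43), 0.085, 0.128)
(np.float64(-0.41), 0.085, 0.028)
(np.float64(-0.39), 0.085, 0.092)
(np.float64(-0.37), 0.085, 0.09)
(np.float64(-0.35), 0.085, 0.09)
(np.float64(-0.33), 0.085, 0.066)
(np.float64(-0.31), 0.085, 0.103)
(np.float64(-0.29), 0.085, 0.09)
(np.float64(-0.27), 0.085, 0.089)
(np.float64(-0.25), 0.085, 0.061)
(np.float64(-0.23), 0.088, 0.068)
(np.float64(-0.21), 0.101, 0.082)
(np.float64(-0.19), 0.113, 0.149)
(np.float64(-0.17), 0.126, 0.167)
(np.float64(-0.15), 0.14, 0.107)
-0.150255618282036 31.4667 0.08482345612719655
```

Torque is clean: contact at q6≈-0.235 (15.7 mm travel, within 14–21), now about 7–14 N on the vial. Releasing and checking.

```bash
python3 - <<'E'
from h import *
bot.let_go();bot.sleep(.2)
bot.move_straight([529.9,-10.3,120],60)
C=np.array([542.7,53.7,0]);yaw=-.198
R=np.array([[np.cos(yaw),-np.sin(yaw),0],[np.sin(yaw),np.cos(yaw),0],[0,0,1]])
q=C+R@[0,-10,0]
bot.move_ptp([*q[:2],220],down(yaw))
c=shot("wrist","w4.png",(140,0,400,300),2)
g=blob(c,(45,90,40),(80,255,255));w=onz(c,*g[0],85);print(g[:2],R.T@(w-C),bot.current_width(),bot.current_t())
E
```

```text
(array([255.27360775, 109.1283293 ]), array([244,  98,  23,  23, 413], dtype=int32)) [ 0.5022028  62.76580636 85.        ] 94.09596009222534 34.4083
```

View pics/w4.png

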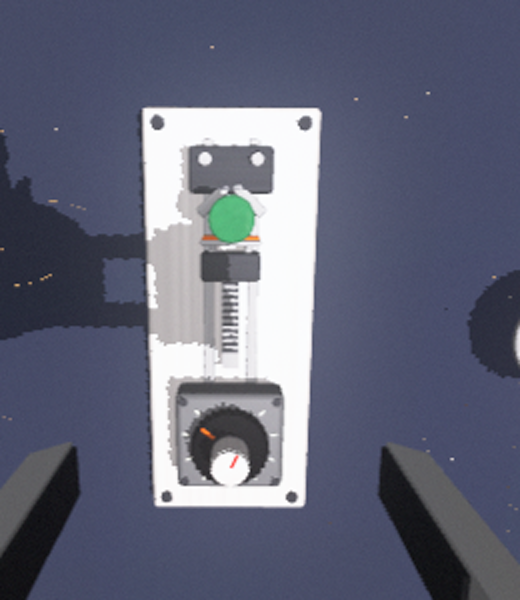

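The picture shows the vial seated in the V with the pad against it, the ring mark still at the same pixel (207,433), and the knob line turned about 2 rad as commanded.

```bash
python3 -c "
from rig import bot
print(bot.sign_off())"
```

```text
the job is handed in; nothing more can be done
None
```

The green vial stands upright in the V, gripped by the jaw at an estimated 7–14 N from joint torque, with the ring mark unmoved in the final picture; I handed the job in at about 34 s, and sign-off gave no verdict.

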